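Stopper a vial on the bench press

TASK

Stand the slim vial whose stopper still sticks up upright in the socket of the press's slide, and push the slide fully home under the plunger. Then press the plunger's button down through the light first resistance until the stopper is fully home and the plunger comes up hard; bear on it with about 15 N for a second (never over 25 N, the glass cracks), and let the button rise slowly under your finger. Leave the vial standing in the press and do not disturb the other vial and the jar.

Things in the scene. Friction and masses are not known exactly. Their poses are not given: they have to be found in the camera images.
- vial_mid (a point): Middle of the slim loose glass vial, half-way up the glass (33.5 mm above its underside): 24 mm diameter up to 51 mm, narrowing to an 18 mm neck, glass 67 mm tall, about 65 g. z axis up. In its mouth a dark rubber stopper, its 19 mm disc (4 mm thick) raised 4 to 6 mm off the rim. Stands on the table among a wider sealed vial and a squat jar; any of the three places, centres at least 70 mm apart.
- stopper (a joint): How far the stopper has been pushed into the vial, m: 0 = 6 mm proud, 0.006 = fully home, its disc on the glass rim. It slides stiffly at about 6 to 7 N and stays where it is left.
- wide_vial_base (a point): Underside centre of the wider sealed vial (34 mm diameter, 70 mm tall, metal cap), which must be left standing where it is. z up.
- jar_base (a point): Underside centre of the squat jar (37 mm diameter, 42 mm tall, white lid), which must be left standing where it is. z up.
- socket (a point): Centre of the mouth of the round socket in the press's aluminium slide block (56 x 60 mm), 35 mm above the table: 26 mm diameter, 2 mm chamfer, flat floor on an adjustable pad clamped somewhere from 12 to 18 mm below the mouth (so a seated vial's underside is 17 to 23 mm above the table). x axis along the slide's way in (from handle towards the press's pillars), z up.
- handle (a point): Point on the axis of the black upright handle post at the front of the slide (16 mm diameter, from 19 to 57 mm above the table; this point at 40 mm), 90 mm in front of the socket's centre. The post stands on a tongue 30 mm wide, top 19 mm above the table.
- shuttle (a joint): Slide position, m: 0 = drawn out, 0.09 = fully home against its end stop, the socket right under the plunger. Friction about 3 N; it stays where it is left. Starts drawn out at 0 to 0.02.
- button_top (a point): Centre of the flat top of the plunger's round black push button (34 mm diameter, 10 mm thick), 200 mm above the table when up; pressed straight down. The white head under it is 125 mm long and 56 to 80 mm wide, 122 to 158 mm above the table, reaching 30 mm in front of the plunger's axis; a steel bush round the rod rises to 164 mm.
- plunger (a joint): How far the plunger is pressed, m: 0 = up, 0.022 = lowest. A return spring gives 2 N at the top, 1 N more per 11 mm. With the vial in place its foot meets the raised stopper after 4 to 12 mm (first, soft stop: about 10 N in all while the stopper slides in) and is blocked rigidly at 10 to 16 mm, stopper home (second stop). Let go suddenly, it snaps up at over 0.4 m/s.
- press: The bench stoppering press, fixed to the table: grey base plate 300 x 100 x 10 mm, two steel pillars at the back and head above. Origin on the table on the plunger's axis; x axis from the slide's handle towards the pillars (the slide's way in), z up.

How it is judged:
By the outcome, as a careful person would: the job done as asked, in the order asked, and still so for the second after the job is handed in, with the robot touching nothing.
It also fails if it takes over 72 s, if anything falls off the work surface, if the arm or the gripper's body presses on something with over 40 N, if the wrist force passes 120 N, or if a joint passes its speed limit or range.

ROBOT

A 6-joint arm with a two-finger parallel gripper is mounted at the origin on the work surface. World frame = base frame: x ahead of the robot, y to its left, z up, the work surface at z = 0. Lengths are in mm, angles in rad, forces in N, time in s.
With the tool pointing down it reaches from about 275 to 975 mm from the base axis. Payload 8.4 kg.
Tool frame: the origin (TCP) lies at the very end of the fingers, on their centre line; the grasp point (between the pads) lies 19 mm behind it (robot.tcp_to_grasp is the distance from the TCP to the grasp point, in mm); x points along the fingers, y is the direction in which the jaws open and shut, and the axes are right-handed (so a half turn about x gives the same grasp; the last joint's range is limited). The gripper opens to 92 mm and grips with 3 to 60 N. Pads are 20 mm wide; open, the fingers measure 128 mm over their backs; the gripper's body (75 mm by 189 mm) begins 69 mm behind the grasp point.
Start: joints at [-1.311, 0.353, 1.633, -0, 1.155, -0.002], TCP at [161.761, -603.706, 191.383] pointing down, gripper open.
Joint ranges: [-2.63, 2.63], [-0.92, 2.1], [0.06, 2.66], [-1.3, 4.44], [0, 2.69], [-3.02, 3.02]. Speed limits (rad/s): [2.22, 2.22, 2.79, 3.14, 3.14, 3.14].

INTERFACE

Orientations are given as a unit quaternion [w, x, y, z].
In Python, from plant import robot gives the robot as it stands. The module is installed in compiled form; this text tells all that it offers.
- The arm moves only by the tool drive_tool, never from a script. Its argument "targets" is a list of rows, each a list of 5 numbers: the shift along the tool's x, y, z in units of 40 mm (1.0 is 40 mm), then the turn about the tool's x in units of 5 degrees (1.0 is 5 degrees), then the finger opening in mm, from 0 to 91.9. In form: [[x, y, z, yaw, claw], ...]. A call has 1 to 5 rows; each row shifts and turns the commanded pose from where the row before left it, along the tool's axes as they then stand; what a row does not reach is not made up. A row lasts 1/10 s, in which the tool goes at most 50 mm and 8.59 degrees, less where a joint would pass 70% of its speed; a pose out of reach is approached as far as the arm can. A call is refused whole if a number of a shift passes 1 or a number of a turn 1, either way. A call with a gripper value outside its range is refused whole. The fingers move at their own pace and stop on an object; "squeeze" is the grip in N (left out, the last holds). Time passes only in rows, so rows that do not move let the fingers close. It gives the time, the measured TCP pose, the force and the opening at its end, in the units of the state.
- robot.get_obs(): the state, without advancing time (a new reading comes with each control period).
- robot.grab_frame(name): name is "side" or "top"; returns (picture, depth): 480x640x3 uint8, blue, green, red; 480x640 float32, mm along the optical axis (not along the pixel's ray), 0 where there is no reading.
- robot.camera_model(name): a dict with "intrinsics" (3x3 intrinsics, pixels), "rvec" (rotation vector, rad) and "tvec" (3), from world to camera coordinates, as OpenCV has them. Camera axes: x right, y down, z forward; pixel columns grow to the right and rows downward; lengths in mm; the calibration is good to about 2 mm. A picture is of the moment at which its call begins. camera_model takes no time and is no camera call.
- robot.close_job(): hands the job in, once; it reports no verdict.
The state is a dict: "clock": time; "joints": joint angles; "joint_velocities": joint speeds; "joint_efforts": joint torques, N m; "eef_pos": TCP position; "orientation": TCP orientation; "force": force on the tool from outside, world axes, zero at the start; "torque": the same for the moment, N m; "opening": finger opening in mm.
Only numpy, scipy, OpenCV 4.12 (cv2) and the standard library are available. Lean on these libraries where they do the work, as an engineer would, in place of code of your own. Each camera call takes 0.05 s, during which the arm holds its last target.

## Working session

There is one attempt and no reset: what is moved stays moved. The work goes in short steps, Python scripts to look and compute and a tool call to move; the robot and the scene stay as the last step left them, time stands still between calls to the robot, and variables do not carry over. Pictures are saved under pics/ and viewed, and the job is handed in when it is done.

Besides the shell and the picture viewer there is one more tool, called after "Call:" as name(argument=value, ...) on one line, values as JSON. drive_tool: Moves the arm, as the interface text tells. Its arguments: {"type":"object","properties":{"targets":{"type":"array","items":{"type":"array","items":{"type":"number"}}},"squeeze":{"type":"number"}},"required":["targets"]}

```bash
mkdir -p pics
cat > h.py <<'E'
import numpy as np, cv2
from plant import robot
def cam(n):
    m=robot.camera_model(n); K=np.array(m['intrinsics'],float).reshape(3,3)
    R=cv2.Rodrigues(np.array(m['rvec'],float))[0]; t=np.array(m['tvec'],float).ravel()
    return K,R,t
def plane(n,u,v,z):
    K,R,t=cam(n); d=R.T@np.linalg.inv(K)@[u,v,1]; c=-R.T@t
    return c+d*(z-c[2])/d[2]
def proj(n,p):
    K,R,t=cam(n); q=K@(R@np.asarray(p,float)+t); return q[:2]/q[2]
def pts(n,depth):
    K,R,t=cam(n); v,u=np.mgrid[:480,:640]
    d=depth.astype(float); P=np.stack([(u-K[0,2])/K[0,0]*d,(v-K[1,2])/K[1,1]*d,d],-1)
    W=(P-t)@R; W[depth<=0]=np.nan; return W
E
python3 - <<'E'
from h import *
for n in('top','side'):
    im,d=robot.grab_frame(n); cv2.imwrite(f'pics/{n}0.png',im); np.save(f'{n}0.npy',d); np.save(f'{n}0i.npy',im)
    K,R,t=cam(n); print(n,K.round(1).tolist(),(-R.T@t).round(1),R[2].round(2))
o=robot.get_obs(); print(o, robot.tcp_to_grasp)
E
```

```text
top [[462.9, 0.0, 320.3], [0.0, 462.9, 231.4], [0.0, 0.0, 1.0]] [513.1 -41.7 900.5] [ 0.03 -0.02 -1.  ]
side [[459.6, 0.0, 325.3], [0.0, 459.6, 242.5], [0.0, 0.0, 1.0]] [ 189.2 -451.4  665.7] [ 0.47  0.56 -0.69]
{'clock': 0.1, 'joints': array([-1.31135955e+00,  3.53573310e-01,  1.63405599e+00, -3.06790369e-05,
        1.15521907e+00, -2.37965222e-03]), 'joint_velocities': array([-0.0001108 , -0.00072257, -0.00185431, -0.0022402 ,  0.00195263,
       -0.0016287 ]), 'joint_efforts': array([ 1.35233691e-03, -5.94905269e+01, -3.34931123e+01,  6.99068327e-02,
        1.82525860e-02, -3.25260305e-05]), 'eef_pos': array([ 161.65057862, -603.23498061,  190.74389414]), 'orientation': array([-0.09186723, -0.70098914, -0.09274529,  0.70112263]), 'force': array([-0.31374428, -0.01450006, -0.12339673]), 'torque': array([-0.05173675,  0.01248154,  0.04502379]), 'opening': 91.71953558417962} 18.700000000000003
```

View pics/top0.png

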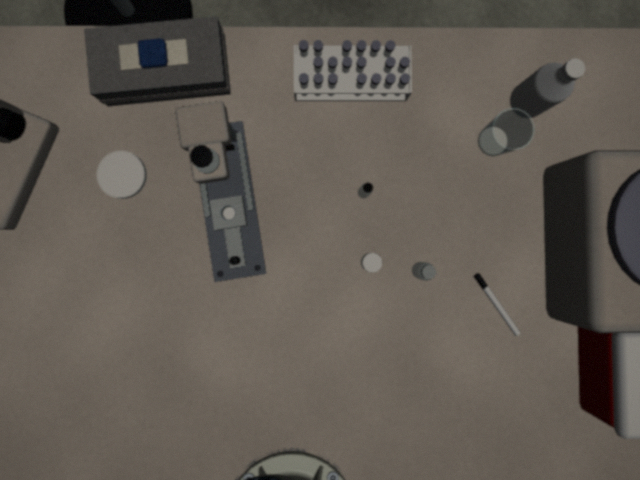

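View pics/side0.png

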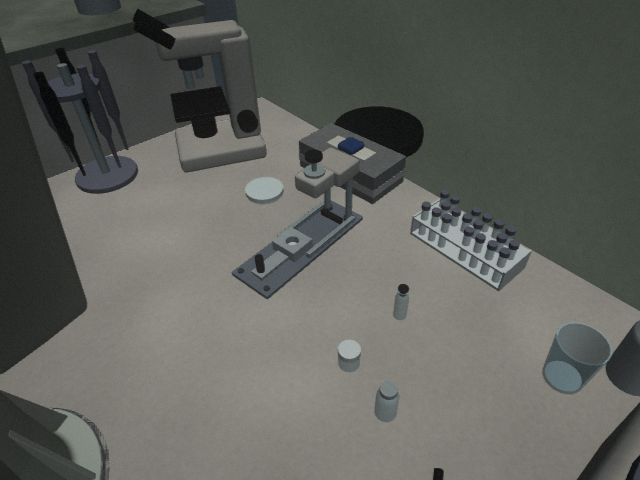

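Run:
```python
from h import *
im=np.load('top0i.npy'); 
c=im[90:290,150:450]; 
a=cv2.resize(im[100:290,170:290],None,fx=3.1,fy=3.1,interpolation=cv2.INTER_CUBIC)
b=cv2.resize(im[160:290,340:450],None,fx=3.1,fy=3.1,interpolation=cv2.INTER_CUBIC)
h=max(a.shape[0],b.shape[0]); o=np.zeros((h,a.shape[1]+b.shape[1],3),np.uint8); o[:a.shape[0],:a.shape[1]]=a;o[:b.shape[0],a.shape[1]:]=b
cv2.imwrite('pics/z.png',np.clip(o*1.6,0,255).astype(np.uint8))
g=im.max(2)
def blob(r,thr,z,n='top',g=g,dark=True):
    u0,v0,u1,v1=r; m=((g[v0:v1,u0:u1]<thr) if dark else (g[v0:v1,u0:u1]>thr)).astype(np.uint8)
    k,l,s,c=cv2.connectedComponentsWithStats(m)
    for i in range(1,k):
        if s[i,4]>15:
            uv=c[i]+[u0,v0]; print(n,uv.round(1),s[i,2:],plane(n,*uv,z).round(1))
print('stopper');blob((350,170,385,205),45,75)
print('handle');blob((222,245,248,275),45,57)
print('button');blob((185,140,225,175),45,200)
print('jar');blob((355,245,390,280),150,42,dark=False)
print('socket');blob((215,198,245,226),130,35,dark=False)
W=pts('top',np.load('top0.npy'))
for u,v in[(367,188),(235,260),(204,156),(372,262),(424,271),(229,212),(218,212),(241,205)]: print(u,v,W[v,u].round(1))
```

```text
stopper
top [367.2 187.6] [ 9 10 70] [ 619.3 -144.    75. ]
handle
top [234.1 260.1] [11  7 63] [490.4  96.8  57. ]
button
top [200.9 155.9] [ 22  22 367] [652.1 123.5 200. ]
jar
socket
top [228.6 212.8] [10 11 80] [578.  110.6  35. ]
367 188 [ 618.7 -143.7   74.7]
235 260 [490.6  95.1  57.7]
204 156 [652.3 119.1 198.7]
372 262 [ 484.9 -155.8   42. ]
424 271 [ 469.  -246.    68.8]
229 212 [580.9 113.1  17.3]
218 212 [579.5 130.   36.7]
241 205 [592.3  87.3  37.5]
```

View pics/z.png

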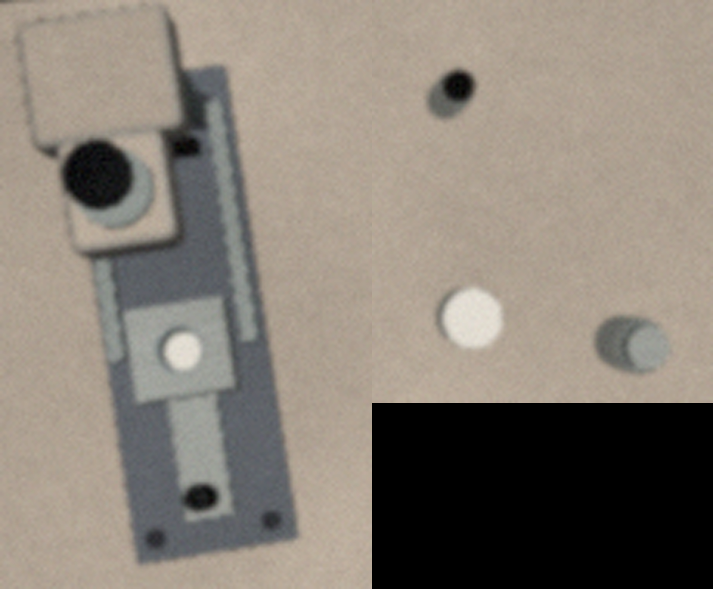

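```bash
cat >> h.py <<'E'
from scipy.spatial.transform import Rotation as Ro
def toolR(o=None):
    o=o or robot.get_obs(); w,x,y,z=o['orientation']; return Ro.from_quat([x,y,z,w]).as_matrix()
def go(tgt,yvec=None,o=None):
    """row-sum needed: shifts (units of 40mm) in current tool axes to world tgt; yaw deg to align y to yvec"""
    o=o or robot.get_obs(); R=toolR(o); d=R.T@(np.asarray(tgt,float)-o['eef_pos'])
    print('shift units',(d/40).round(3),'mm',d.round(1))
    if yvec is not None:
        q=R.T@np.asarray(yvec,float); a=np.degrees(np.arctan2(q[2],q[1])); a2=a-180 if a>0 else a+180
        print('yaw units',round(a/5,2),'or',round(a2/5,2))
E
python3 - <<'E'
from h import *
print(toolR().round(3))
im=np.load('top0i.npy'); W=pts('top',np.load('top0.npy'))
# block top: z 30..40 in region
def reg(n,W,lo,hi,x0,x1,y0,y1):
    m=(W[...,2]>lo)&(W[...,2]<hi)&(W[...,0]>x0)&(W[...,0]<x1)&(W[...,1]>y0)&(W[...,1]<y1); return m
m=reg('top',W,28,44,540,640,60,170)
k,l,s,c=cv2.connectedComponentsWithStats(m.astype(np.uint8)); i=1+np.argmax(s[1:,4])
ct=np.argwhere(l==i)[:,::-1].astype(np.float32)
r=cv2.minAreaRect(ct); P=[plane('top',*p,35)[:2] for p in cv2.boxPoints(r)]
print('block',np.mean(P,0).round(1),[np.linalg.norm(P[j]-P[j-1]).round(1) for j in range(4)],[ (P[j]-P[j-1]).round(1) for j in range(4)])
# base plate via colour: bluish gray
hsv=cv2.cvtColor(im,cv2.COLOR_BGR2HSV); 
for u,v in[(215,265),(250,240),(240,180),(228,240),(222,205),(229,212)]: print(u,v,im[v,u])
bl=((im[...,0].astype(int)-im[...,2]>5)).astype(np.uint8); bl[:,:190]=0;bl[:,275:]=0;bl[:115]=0;bl[290:]=0
bl=cv2.morphologyEx(bl,cv2.MORPH_OPEN,np.ones((3,3)))
# left & right base edges
for side in(0,1):
    E=[]
    for v in (range(230,270) if side==0 else range(135,265)):
        u=np.flatnonzero(bl[v])
        if len(u): E.append(plane('top',u[0]-.5 if side==0 else u[-1]+.5,v,10)[:2])
    E=np.array(E,np.float32); f=cv2.fitLine(E,cv2.DIST_HUBER,0,.01,.01).ravel(); print('edge',f.round(3),np.degrees(np.arctan2(f[1],f[0])))
# side view
si=np.load('side0i.npy'); S=pts('side',np.load('side0.npy')); g=si.max(2)
def blob(r,thr,z):
    u0,v0,u1,v1=r; m=(g[v0:v1,u0:u1]<thr).astype(np.uint8)
    k,l,s,c=cv2.connectedComponentsWithStats(m)
    for i in range(1,k):
        if s[i,4]>15: uv=c[i]+[u0,v0]; print(uv.round(1),s[i],plane('side',*uv,z).round(1))
print('stopper');blob((390,275,415,300),50,73)
print('handle');blob((250,248,270,278),50,38)
print('button');blob((300,145,326,168),50,197)
for u,v in[(403,288),(292,240),(260,257),(313,155)]: print(u,v,S[v,u].round(1))
a=cv2.resize(si[130:300,225:425],None,fx=4,fy=3.5,interpolation=cv2.INTER_CUBIC); cv2.imwrite('pics/zs.png',np.clip(a*1.8,0,255).astype(np.uint8)[:600])
E
```

```text
[[-0.     0.259 -0.966]
 [ 0.001 -0.966 -0.259]
 [-1.    -0.001  0.   ]]
block [578.4 112. ] [np.float64(56.6), np.float64(60.9), np.float64(56.7), np.float64(60.8)] [array([55.9,  8.9]), array([  9.4, -60.2]), array([-56. ,  -8.8]), array([-9.3, 60.1])]
215 265 [70 65 64]
250 240 [64 60 59]
240 180 [60 57 54]
228 240 [ 96 102 100]
222 205 [96 99 97]
229 212 [130 137 140]
edge [4.98000e-01 8.67000e-01 5.11530e+02 1.03219e+02] 60.100506
edge [9.19000e-01 3.95000e-01 5.51522e+02 8.80800e+01] 23.279718
stopper
[402.9 288.4] [ 8  9 10 10 75] [ 618.7 -144.8   73. ]
handle
[259.2 263. ] [  5   6   9  19 132] [489.4  99.5  38. ]
button
[310.5 153.9] [  0   0  22  19 279] [650.4 129.4 197. ]
[303.3 163.9] [ 1 16  7  6 27] [619.2 112.5 197. ]
403 288 [ 618.8 -144.9   74.2]
292 240 [587.7 125.2  18.7]
260 257 [490.3  94.4  57.4]
313 155 [648.6 119.9 199.7]
```

View pics/zs.png

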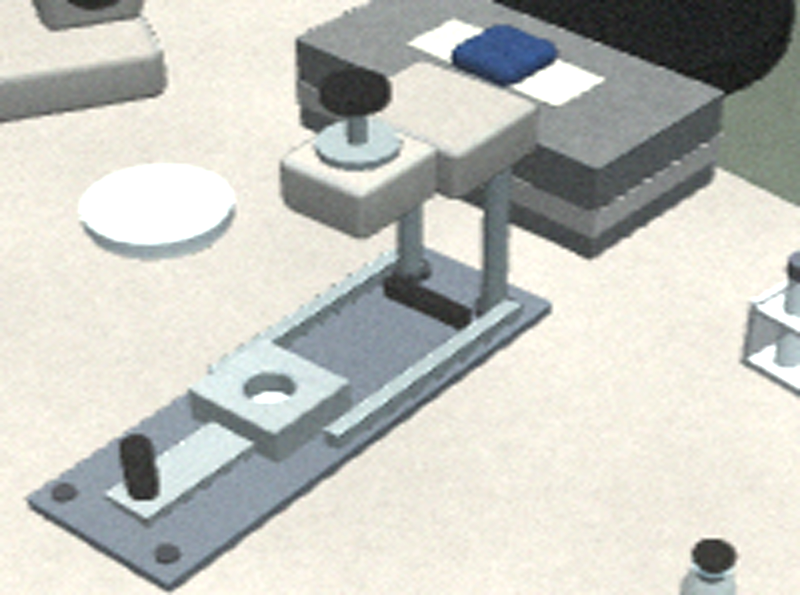

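Call:
drive_tool(targets=[[0.1,-0.5,-1,0.6,91.9],[0.1,-0.5,-1,0.6,91.9],[0.1,-0.6,-1,0,91.9],[0.1,-0.6,-1,0,91.9],[0.1,-0.6,-1,0,91.9]])

```text
clock: 0.6
eef_pos: [338.4, -454.8, 171.0]
orientation: [-0.055, -0.705, -0.055, 0.705]
force: [1.3, -0.9, -0.2]
opening: 91.9
```

Call:
drive_tool(targets=[[0.1,-0.6,-1,0,91.9],[0.1,-0.6,-1,0,91.9],[0.1,-0.6,-1,0,91.9],[0.1,-0.6,-1,0,91.9],[0.1,-0.6,-1,0,91.9]])

```text
clock: 1.1
eef_pos: [517.3, -304.9, 151.0]
orientation: [-0.055, -0.705, -0.056, 0.705]
force: [0.8, 0.0, -0.1]
opening: 92.2
```

```bash
python3 -c "
from h import *
print(robot.get_obs()); go([619,-144.4,130],[.156,-.988,0])"
```

```text
{'clock': 1.1, 'joints': array([-5.34994842e-01,  3.56174779e-01,  1.72574043e+00, -9.34289597e-05,
        1.06000737e+00,  8.78671948e-01]), 'joint_velocities': array([ 0.74502304,  0.2535628 , -0.27888844, -0.00255825,  0.01803156,
        0.74410679]), 'joint_efforts': array([ -4.58115265, -60.56533813, -28.89870644,   0.18558038,
         0.14362109,  -1.20294739]), 'eef_pos': array([ 517.32228383, -304.88176348,  151.03453421]), 'orientation': array([-0.05546905, -0.70481239, -0.05555625,  0.7050363 ]), 'force': array([ 0.79117655,  0.03376635, -0.11924857]), 'torque': array([ 0.04518572, -0.04009645, -0.06401827]), 'opening': 92.23626993117952}
shift units [ 0.525 -3.565 -3.139] mm [  21.  -142.6 -125.6]
yaw units 0.01 or -35.99
```

Call:
drive_tool(targets=[[0.13,-0.8,-0.7,0,91.9],[0.13,-0.8,-0.7,0,91.9],[0.13,-0.8,-0.7,0,91.9],[0.13,-0.8,-0.7,0,91.9],[0,0,0,0,91.9]])

```text
clock: 1.6
eef_pos: [608.5, -158.3, 129.5]
orientation: [-0.056, -0.705, -0.057, 0.705]
force: [1.2, -0.3, -0.1]
opening: 92.0
```

```bash
python3 -c "
from h import *
print(robot.get_obs()['eef_pos']); go([619,-144.4,110],[.156,-.988,0])"
```

```text
[ 608.4684935  -158.31865972  129.5125508 ]
shift units [ 0.488 -0.301 -0.316] mm [ 19.5 -12.  -12.6]
yaw units 0.05 or -35.95
```

Call:
drive_tool(targets=[[0.49,-0.3,-0.31,0,91.9],[0,0,0,0,91.9],[0,0,0,0,91.9]])

```text
clock: 1.9
eef_pos: [616.3, -149.2, 110.6]
orientation: [-0.056, -0.704, -0.056, 0.705]
force: [-0.1, 0.3, 1.6]
opening: 91.8
```

Run:
```python
from h import *
go([619,-144.4,24],[.156,-.988,0])
for n in('top','side'):
    im,d=robot.grab_frame(n)
    cv2.imwrite(f'pics/{n}1.png',np.clip(im*1.5,0,255).astype(np.uint8))
    p=proj(n,robot.get_obs()['eef_pos']); print(n,p.round(1))
```

```text
shift units [ 2.166 -0.107 -0.089] mm [86.6 -4.3 -3.6]
yaw units 0.01 or -35.99
top [373.1 186.5]
side [406.7 275.1]
```

View pics/side1.png

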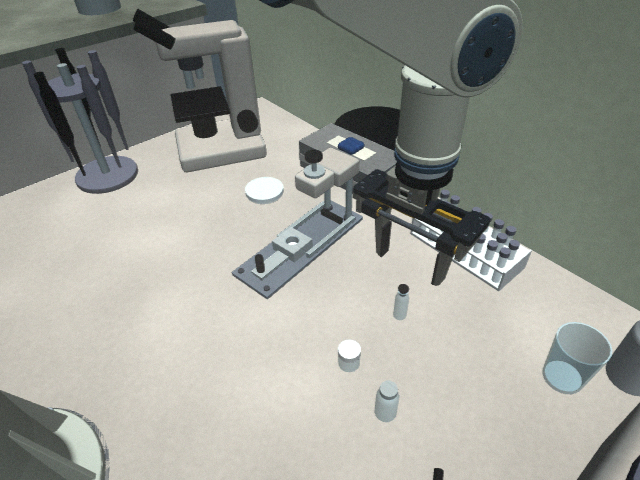

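The side view shows the open fingers at (382,250) and (440,280), one on each side of the slim vial at (402,300). I'll lower the tool.

Call:
drive_tool(targets=[[0.5,-0.1,-0.09,0,91.9],[0.8,0,0,0,91.9],[0.6,0,0,0,91.9],[0.26,0,0,0,91.9],[0,0,0,0,91.9]])

```text
clock: 2.5
eef_pos: [619.1, -144.7, 23.9]
orientation: [-0.055, -0.704, -0.055, 0.706]
force: [-0.6, 0.3, 0.1]
opening: 91.6
```

Run:
```python
from h import *
print(robot.get_obs()['eef_pos']);go([619,-144.4,24],[.156,-.988,0])
```

```text
[ 619.11755554 -144.72900014   23.86265409]
shift units [-0.003 -0.009  0.002] mm [-0.1 -0.3  0.1]
yaw units -0.0 or 36.0
```

Call:
drive_tool(targets=[[0,0,0,0,50],[0,0,0,0,40],[0,0,0,0,32],[0,0,0,0,28],[0,0,0,0,26]], squeeze=12)

```text
clock: 3.0
eef_pos: [620.3, -144.2, 25.1]
orientation: [0.056, 0.705, 0.055, -0.705]
force: [0.4, 0.9, -0.2]
opening: 53.9
```

Call:
drive_tool(targets=[[0,0,0,0,24],[0,0,0,0,22],[0,0,0,0,18],[0,0,0,0,18],[0,0,0,0,18]])

```text
clock: 3.5
eef_pos: [620.1, -144.2, 24.5]
orientation: [-0.055, -0.705, -0.055, 0.705]
force: [0.5, 0.5, 0.6]
opening: 22.7
```

Call:
drive_tool(targets=[[0,0,0,0,18],[0,0,0,0,18]], squeeze=15)

```text
clock: 3.7
eef_pos: [620.1, -144.2, 24.5]
orientation: [-0.055, -0.705, -0.055, 0.705]
force: [0.1, 0.4, 0.2]
opening: 22.4
```

Call:
drive_tool(targets=[[-0.3,0,0,0,18],[-0.7,0,0,0,18],[-0.7,0,0,0,18],[-0.3,0,0,0,18],[0,0,0,0,18]])

```text
clock: 4.2
eef_pos: [621.6, -144.6, 106.9]
orientation: [0.056, 0.706, 0.055, -0.704]
force: [-0.6, -0.3, -1.4]
opening: 22.6
```

Run:
```python
from h import *
o=robot.get_obs();print(o['eef_pos'],o['opening'],o['force'])
im,d=robot.grab_frame('side'); np.save('s2.npy',im)
a=cv2.resize(im[200:330,330:480],None,fx=4,fy=4,interpolation=cv2.INTER_CUBIC); cv2.imwrite('pics/s2.png',np.clip(a*1.8,0,255).astype(np.uint8))
```

```text
[ 621.56538369 -144.58652727  106.9354476 ] 22.58359246835906 [-0.56782168 -0.25835741 -1.4293249 ]
```

View pics/s2.png

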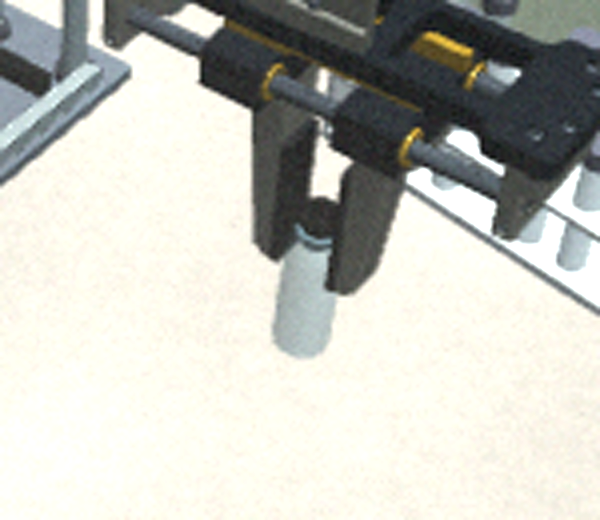

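Run:
```python
from h import *
go([578.5,112,105],[.156,-.988,0])
```

```text
shift units [ 2.000e-03 -6.493e+00  3.500e-02] mm [ 1.000e-01 -2.597e+02  1.400e+00]
yaw units 0.01 or -35.99
```

Call:
drive_tool(targets=[[0,-0.4,0,0,18],[0,-0.8,0,0,18],[0,-1,0,0,18],[0,-1,0,0,18],[0,-1,0.03,0,18]])

```text
clock: 4.75
eef_pos: [590.8, 23.8, 102.9]
orientation: [-0.055, -0.704, -0.056, 0.706]
force: [1.5, -0.2, -0.8]
opening: 22.4
```

Call:
drive_tool(targets=[[0,-1,0,0,18],[0,-0.8,0,0,18],[0,-0.4,0,0,18],[0,0,0,0,18],[0,0,0,0,18]])

```text
clock: 5.25
eef_pos: [578.3, 108.3, 103.8]
orientation: [-0.056, -0.704, -0.056, 0.705]
force: [0.5, 0.5, -0.2]
opening: 22.0
```

Run:
```python
from h import *
o=robot.get_obs();print(o['eef_pos'],o['opening'],o['force'])
for n,r in(('side',(130,300,200,400)),('top',(100,280,160,320))):
    im,d=robot.grab_frame(n); np.save(n+'3i.npy',im);np.save(n+'3.npy',d)
    a=cv2.resize(im[r[0]:r[1],r[2]:r[3]],None,fx=3.3,fy=3.3,interpolation=cv2.INTER_CUBIC); cv2.imwrite(f'pics/{n}3.png',np.clip(a*1.8,0,255).astype(np.uint8))
go([578.5,112,105],[.156,-.988,0])
```

```text
[578.29915913 108.3257671  103.83046702] 22.018043508162798 [ 0.47418957  0.54988683 -0.24755892]
shift units [-0.021 -0.113 -0.011] mm [-0.8 -4.5 -0.4]
yaw units -0.0 or 36.0
```

View pics/side3.png

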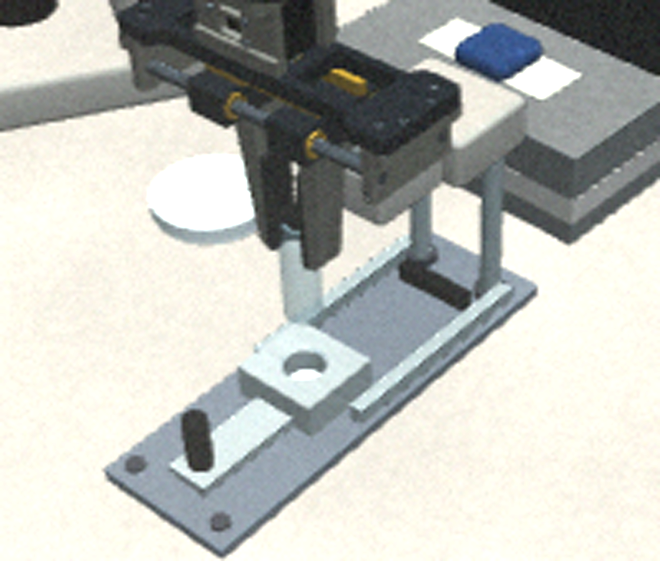

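View pics/top3.png

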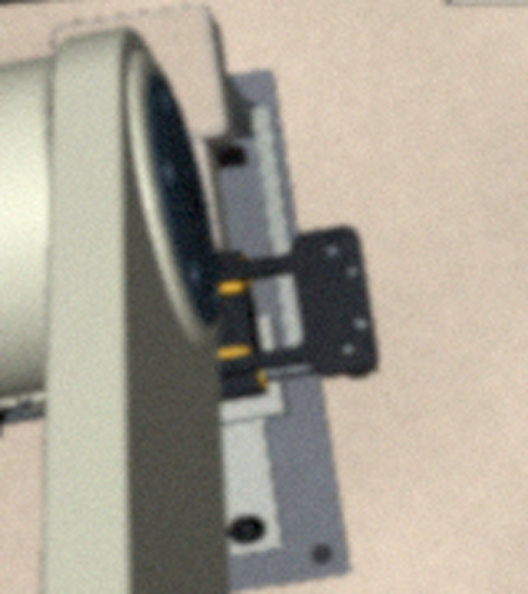

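Run:
```python
from h import *
# block from side, initial depth (rectified onto z=35)
S=pts('side',np.load('side0.npy'))
m=(abs(S[...,2]-35)<5)&(S[...,0]>540)&(S[...,0]<620)&(S[...,1]>70)&(S[...,1]<150)
m=m.astype(np.uint8); k,l,s,c=cv2.connectedComponentsWithStats(m); i=1+np.argmax(s[1:,4])
q=np.argwhere(l==i)[:,::-1]; P=np.array([plane('side',u,v,35)[:2] for u,v in q],np.float32)
r=cv2.minAreaRect(P); print('side block',r, 'medz',np.median(S[l==i][:,2]))
T=pts('top',np.load('top0.npy'))
m=(abs(T[...,2]-35)<5)&(T[...,0]>540)&(T[...,0]<620)&(T[...,1]>70)&(T[...,1]<150)
P=np.array([plane('top',u,v,35)[:2] for v,u in np.argwhere(m)],np.float32); print('top block',cv2.minAreaRect(P))
# hole in side: contours inside
g=np.load('side0i.npy'); a=cv2.resize(g[222:262,268:318],None,fx=12,fy=12,interpolation=cv2.INTER_CUBIC); cv2.imwrite('pics/hole.png',np.clip(a*1.5,0,255).astype(np.uint8))
im=np.load('s2.npy'); a=cv2.resize(im[260:300,385:435],None,fx=12,fy=12,interpolation=cv2.INTER_CUBIC); cv2.imwrite('pics/vb.png',np.clip(a*1.5,0,255).astype(np.uint8))
p=np.array([621.57,-144.59,106.9-24.5]); print('pred base px s2',proj('side',p), [proj('side',p+[12*np.cos(t),12*np.sin(t),0]).round(1).tolist() for t in np.arange(0,6.28,.785)])
print('pred socket px',proj('side',[578.4,112,35]),'floor',proj('side',[578.4,112,18]))
```

```text
side block ((577.0006103515625, 109.80945587158203), (58.776790618896484, 63.51515197753906), 8.56287670135498) medz 33.112917122598006
top block ((578.623291015625, 112.06964111328125), (56.20578384399414, 60.72393035888672), 8.85466194152832)
pred base px s2 [404.44161994 283.80879148] [[409.2, 280.2], [404.0, 278.5], [399.1, 279.9], [397.3, 283.5], [399.6, 287.4], [404.9, 289.2], [409.9, 287.8], [411.6, 284.1]]
pred socket px [291.89861944 239.48464673] floor [292.46028659 245.57189777]
```

View pics/hole.png

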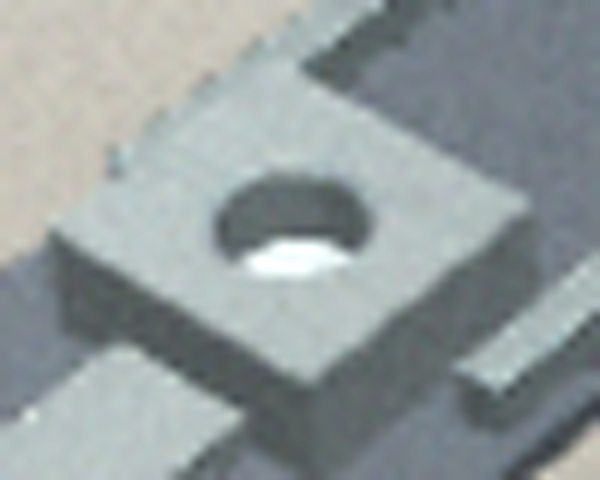

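View pics/vb.png

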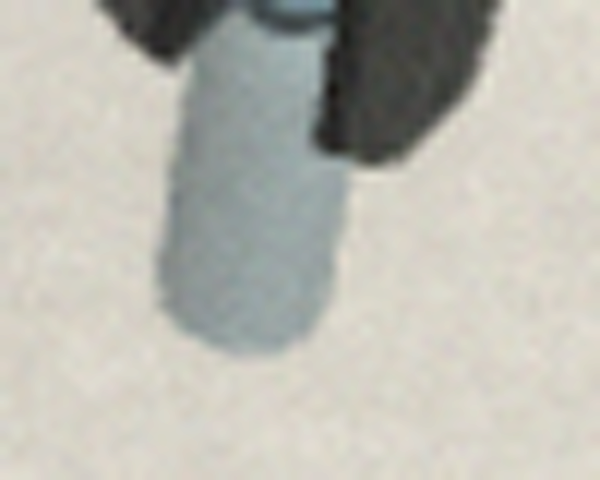

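Run:
```python
from h import *
b=plane('side',405.0,283.7,82.4); print('vial base - TCP (side)',b-[621.57,-144.59,82.4])
s=plane('side',291.9,240.1,35); print('socket side',s)
C=[(50,235),(290,65),(530,205),(308,380)]
P=[plane('side',268+(u+.5)/12-.5,222+(v+.5)/12-.5,35)[:2] for u,v in C]; print(np.mean(P,0),[np.linalg.norm(P[i]-P[i-1]) for i in range(4)])
o=robot.get_obs();print(o['eef_pos'],o['force'])
print('pred base now px',proj('side',o['eef_pos']-[0,0,24.5]))
im,d=robot.grab_frame('side');a=cv2.resize(im[200:250,270:320],None,fx=12,fy=12,interpolation=cv2.INTER_CUBIC); cv2.imwrite('pics/vb2.png',np.clip(a*1.5,0,255).astype(np.uint8))
```

```text
vial base - TCP (side) [ 8.78018976e-01 -4.65494314e-01 -2.84217094e-14]
socket side [577.27139753 110.56156126  35.        ]
[578.14779981 111.05615988] [np.float64(57.433927765935486), np.float64(57.00767037943238), np.float64(56.00536420403155), np.float64(54.390333366353744)]
[578.77416673 107.46468514 104.17146284] [ 0.45248135  0.64615596 -1.5395275 ]
pred base now px [291.94016525 223.77549354]
```

View pics/vb2.png

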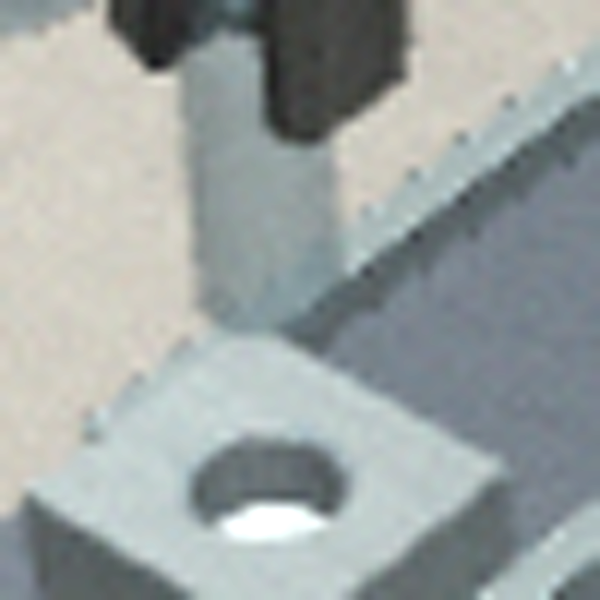

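Run:
```python
from h import *
go([578.1,111.3,67],[.156,-.988,0])
```

```text
shift units [ 0.933 -0.101  0.004] mm [37.3 -4.   0.2]
yaw units -0.01 or 35.99
```

Call:
drive_tool(targets=[[0,-0.1,0,0,18],[0.4,0,0,0,18],[0.5,0,0,0,18],[0,0,0,0,18],[0,0,0,0,18]])

```text
clock: 5.9
eef_pos: [578.2, 112.1, 68.7]
orientation: [-0.055, -0.705, -0.055, 0.705]
force: [0.6, 0.4, -0.7]
opening: 22.5
```

Run:
```python
from h import *
im,d=robot.grab_frame('side');a=cv2.resize(im[205:255,265:325],None,fx=12,fy=12,interpolation=cv2.INTER_CUBIC); cv2.imwrite('pics/vb3.png',np.clip(a*1.5,0,255).astype(np.uint8))
o=robot.get_obs();print(o['eef_pos'],o['force']); p=proj('side',o['eef_pos']-[0,0,24.5]); print('pred base px',p, 'zoom',(p-[265,205]+.5)*12)
cv2.imwrite('pics/side4.png',np.clip(im*1.6,0,255).astype(np.uint8)[100:350,150:500])
go([578.1,111.3,50],[.156,-.988,0])
```

```text
[578.68492633 112.20434506  69.21990692] [-0.19001438  0.46174058 -1.47434521]
pred base px [291.61980925 235.81964027] zoom [325.43771102 375.83568322]
shift units [0.48  0.02  0.018] mm [19.2  0.8  0.7]
yaw units -0.0 or 36.0
```

View pics/vb3.png

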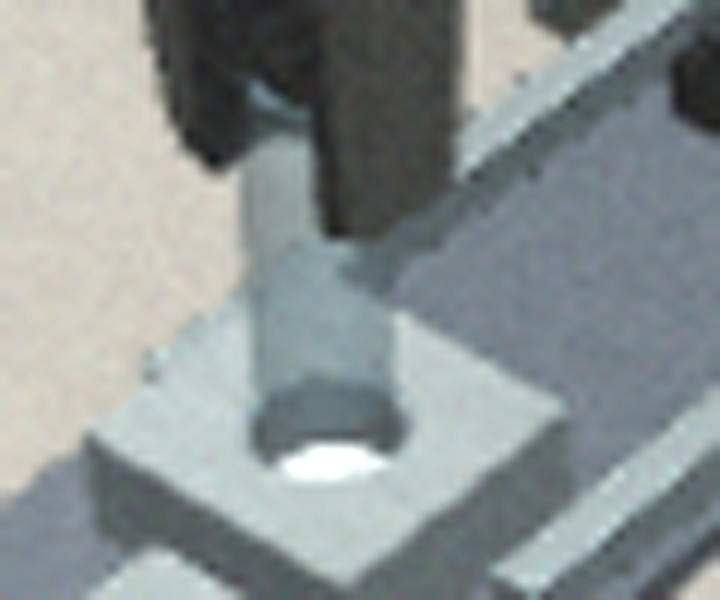

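View pics/side4.png

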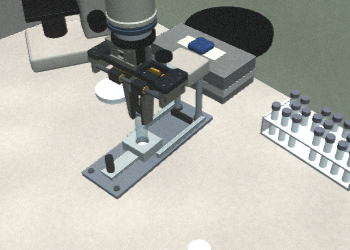

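Run:
```python
from h import *
im,d=robot.grab_frame('side');b=np.load('side0i.npy'); d0=np.load('side0.npy')
df=np.abs(im.astype(int)-b).max(2).astype(np.uint8)
o=robot.get_obs();p0=o['eef_pos']-[0,0,24.5]
x=cv2.resize(np.clip(im[205:255,265:325]*1.5,0,255).astype(np.uint8),None,fx=6.5,fy=6.5,interpolation=cv2.INTER_NEAREST)
for c,col in((p0,(0,0,255)),(np.array([578.2,111.6,35]),(0,255,0))):
    r=12 if col[2] else 13
    q=np.array([(proj('side',c+[r*np.cos(t),r*np.sin(t),0])-[265,205]+.5)*6.5 for t in np.linspace(0,6.28,40)]).astype(int)
    cv2.polylines(x,[q],True,col,1)
y=cv2.resize(np.clip(df[205:255,265:325]*4,0,255).astype(np.uint8),None,fx=6.5,fy=6.5,interpolation=cv2.INTER_NEAREST)
cv2.imwrite('pics/df.png',np.hstack([x,cv2.cvtColor(y,cv2.COLOR_GRAY2BGR)]))
for v in range(222,246,2): print(v,d[v,291].round(1),d0[v,291].round(1))
```

```text
222 881.6 1023.4
224 886.1 983.3
226 886.1 982.3
228 891.2 956.1
230 896.4 954.5
232 899.1 945.9
234 903.5 941.3
236 906.5 942.8
238 911.1 946.3
240 948.7 949.9
242 949.5 948.5
244 944.3 946.8
```

View pics/df.png

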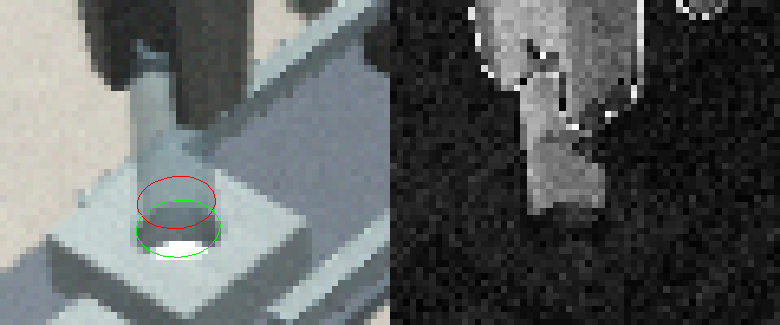

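Call:
drive_tool(targets=[[0.1,0.015,0,0,18],[0.13,0,0,0,18],[0.08,0,0,0,18],[0.05,0,0,0,18],[0.05,0,0,0,18]])

```text
clock: 6.5
eef_pos: [578.4, 112.2, 52.1]
orientation: [0.055, 0.705, 0.056, -0.705]
force: [-0.3, 3.8, 1.1]
opening: 22.6
```

Call:
drive_tool(targets=[[0.05,0,0,0,18],[0.04,0,0,0,18],[0,0,0,0,18]])

```text
clock: 6.8
eef_pos: [578.2, 112.0, 48.3]
orientation: [-0.055, -0.705, -0.056, 0.705]
force: [-0.8, 3.6, -0.4]
opening: 22.5
```

Call:
drive_tool(targets=[[0,-0.02,0,0,18],[0.03,0,0,0,18],[0.03,0,0,0,18],[0,0,0,0,18]])

```text
clock: 7.2
eef_pos: [578.2, 112.5, 46.1]
orientation: [-0.056, -0.705, -0.055, 0.705]
force: [0.1, 2.2, 0.8]
opening: 22.8
```

Call:
drive_tool(targets=[[0.03,-0.01,0,0,18],[0.03,0,0,0,18],[0,0,0,0,18]])

```text
clock: 7.5
eef_pos: [578.1, 112.8, 43.6]
orientation: [-0.056, -0.705, -0.055, 0.705]
force: [-0.1, -0.0, -0.3]
opening: 22.5
```

Call:
drive_tool(targets=[[0.02,0,0,0,18],[0.02,0,0,0,18],[0,0,0,0,18]])

```text
clock: 7.8
eef_pos: [579.3, 113.2, 43.3]
orientation: [0.055, 0.706, 0.056, -0.704]
force: [0.3, -0.2, 9.3]
opening: 22.6
```

Call:
drive_tool(targets=[[-0.015,0,0,0,18],[0,0,0,0,21],[0,0,0,0,24],[0,0,0,0,30],[0,0,0,0,50]])

```text
clock: 8.3
eef_pos: [577.7, 112.8, 42.4]
orientation: [-0.056, -0.705, -0.055, 0.705]
force: [-0.6, 0.1, 0.7]
opening: 35.9
```

Call:
drive_tool(targets=[[0,0,0,0,60],[0,0,0,0,60],[-0.4,0,0,0,60],[-0.8,0,0,0,60],[-0.7,0,0,0,60]])

```text
clock: 8.8
eef_pos: [577.8, 112.9, 119.4]
orientation: [-0.056, -0.705, -0.055, 0.705]
force: [0.2, -0.1, -0.5]
opening: 60.3
```

Call:
drive_tool(targets=[[-0.4,0,0.4,0,60],[0,0,1,0,60],[0,0,0.8,0,60],[0,0,0.2,0,60],[0,0,0,0,60]])

```text
clock: 9.3
eef_pos: [482.8, 97.9, 135.1]
orientation: [0.056, 0.705, 0.056, -0.705]
force: [-0.5, 0.4, 0.0]
opening: 60.0
```

Run:
```python
from h import *
o=robot.get_obs();print(o['eef_pos'],o['opening'],o['force'])
for n,r in(('side',(130,300,200,400)),('top',(100,280,160,320))):
    im,d=robot.grab_frame(n); np.save(n+'5i.npy',im);np.save(n+'5.npy',d)
    a=cv2.resize(im[r[0]:r[1],r[2]:r[3]],None,fx=3.3,fy=3.3,interpolation=cv2.INTER_CUBIC); cv2.imwrite(f'pics/{n}5.png',np.clip(a*1.8,0,255).astype(np.uint8))
go([490,97.5,80],[.156,-.988,0])
```

```text
[482.78056681  97.87339611 135.05164038] 59.98188142520193 [-0.46469785  0.42937178  0.03718921]
shift units [ 1.38   0.039 -0.124] mm [55.2  1.5 -5. ]
yaw units 0.01 or -35.99
```

View pics/side5.png

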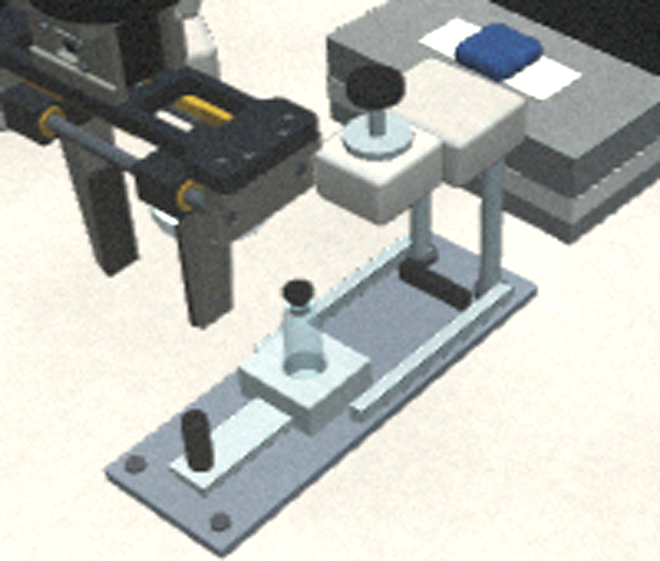

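View pics/top5.png

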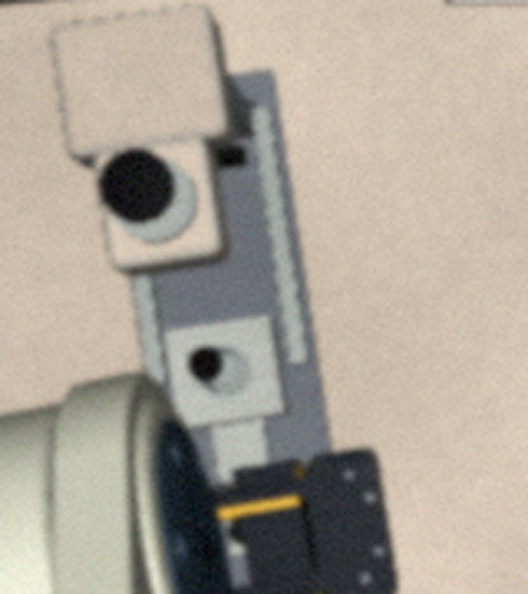

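Call:
drive_tool(targets=[[0.4,0.02,-0.17,0,60],[0.8,0,0,0,60],[0.8,0,0,0,60],[0.5,0,0,0,60],[0.2,0,0,0,60]])

```text
clock: 9.9
eef_pos: [490.2, 98.2, 24.6]
orientation: [-0.056, -0.704, -0.055, 0.706]
force: [-0.4, -0.6, 1.0]
opening: 60.2
```

Call:
drive_tool(targets=[[0,0,0,0,40],[0,0,0,0,25],[0,0,0,0,20],[0,0,0,0,18],[0,0,0,0,16]], squeeze=15)

```text
clock: 10.4
eef_pos: [490.7, 98.4, 27.5]
orientation: [0.055, 0.705, 0.056, -0.704]
force: [0.0, -0.4, 1.3]
opening: 22.1
```

Call:
drive_tool(targets=[[0,0,0,0,10],[0,0,0,0,10],[0,0,0,0,10]])

```text
clock: 10.7
eef_pos: [490.3, 100.8, 27.4]
orientation: [0.053, 0.705, 0.056, -0.705]
force: [-3.5, 16.1, 2.7]
opening: 14.8
```

Run:
```python
from h import *
o=robot.get_obs();print(o['eef_pos'],o['opening'],o['force'])
go(o['eef_pos']+np.array([.988,.156,0])*74.5,[.156,-.988,0])
im,d=robot.grab_frame('side')
a=cv2.resize(im[130:300,200:400],None,fx=3.3,fy=3.3,interpolation=cv2.INTER_CUBIC); cv2.imwrite('pics/side6.png',np.clip(a*1.8,0,255).astype(np.uint8))
```

```text
[490.32220694 100.82250104  27.41312632] 14.763719555695026 [-3.51003607 16.09500311  2.73886549]
shift units [ 0.002 -0.003 -1.863] mm [  0.1  -0.1 -74.5]
yaw units -0.02 or 35.98
```

View pics/side6.png

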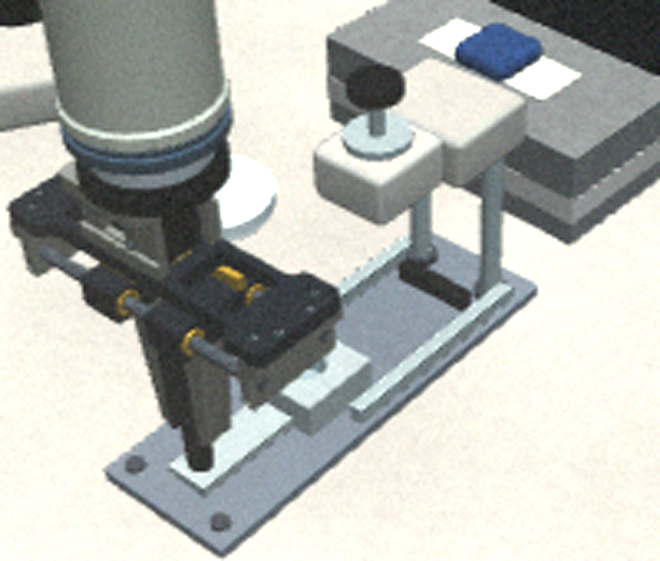

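Call:
drive_tool(targets=[[0,-0.06,0,0,10],[0,0,0,0,10]])

```text
clock: 10.95
eef_pos: [490.2, 101.2, 27.4]
orientation: [0.055, 0.705, 0.056, -0.705]
force: [-1.0, 4.2, 4.1]
opening: 15.4
```

Call:
drive_tool(targets=[[0,0,-0.05,0,10],[0,0,-0.1,0,10],[0,0,-0.15,0,10]])

```text
clock: 11.25
eef_pos: [501.3, 102.8, 27.3]
orientation: [-0.055, -0.705, -0.056, 0.705]
force: [-3.1, 4.7, 7.2]
opening: 14.9
```

Call:
drive_tool(targets=[[0,-0.01,-0.2,0,10],[0,0,-0.25,0,10],[0,0,-0.25,0,10],[0,0,-0.25,0,10],[0,0,-0.15,0,10]])

```text
clock: 11.75
eef_pos: [545.5, 109.7, 27.3]
orientation: [-0.055, -0.705, -0.055, 0.705]
force: [-2.9, 1.5, 8.0]
opening: 14.6
```

Call:
drive_tool(targets=[[0,0,-0.1,0,10],[0,0,-0.1,0,10],[0,0,-0.05,0,10],[0,0,-0.05,0,10],[0,0,-0.03,0,10]])

```text
clock: 12.25
eef_pos: [558.1, 111.6, 27.3]
orientation: [-0.055, -0.705, -0.055, 0.705]
force: [-2.6, 0.1, 7.4]
opening: 14.9
```

Call:
drive_tool(targets=[[0,0,-0.04,0,10],[0,0,-0.04,0,10],[0,0,-0.04,0,10],[0,0,0,0,10]])

```text
clock: 12.65
eef_pos: [563.0, 112.4, 27.3]
orientation: [0.055, 0.705, 0.055, -0.705]
force: [-1.8, -0.2, 7.0]
opening: 15.0
```

Call:
drive_tool(targets=[[0,0,-0.03,0,10],[0,0,-0.03,0,10],[0,0,0,0,10]])

```text
clock: 12.95
eef_pos: [564.6, 112.6, 27.3]
orientation: [-0.055, -0.704, -0.055, 0.705]
force: [-4.4, 0.5, 9.0]
opening: 15.1
```

Call:
drive_tool(targets=[[0,0,-0.03,0,10],[0,0,-0.03,0,10],[0,0,0,0,10]])

```text
clock: 13.25
eef_pos: [564.7, 112.6, 27.1]
orientation: [-0.056, -0.703, -0.055, 0.707]
force: [-10.8, -0.8, 15.7]
opening: 15.0
```

Call:
drive_tool(targets=[[0,0,0,0,20],[0,0,0,0,40],[0,0,0,0,50],[0,0,0.05,0,50],[-0.3,0,0.1,0,50]])

```text
clock: 13.75
eef_pos: [560.5, 112.1, 37.8]
orientation: [-0.056, -0.704, -0.055, 0.706]
force: [-0.2, -0.9, -0.4]
opening: 49.3
```

Call:
drive_tool(targets=[[-0.8,0,0.2,0,40],[-1,0,0.5,0,20],[-1,0,0.5,0,5],[-1,0,0.3,0,0],[-0.7,0,0,0,0]])

```text
clock: 14.25
eef_pos: [501.2, 102.8, 222.2]
orientation: [0.055, 0.706, 0.056, -0.704]
force: [0.4, 0.5, 0.2]
opening: 12.0
```

Run:
```python
from h import *
o=robot.get_obs();print(o['eef_pos'],o['opening'],o['force'])
for n,r in(('side',(130,300,200,400)),('top',(100,280,160,320))):
    im,d=robot.grab_frame(n); np.save(n+'7i.npy',im);np.save(n+'7.npy',d)
    a=cv2.resize(im[r[0]:r[1],r[2]:r[3]],None,fx=3.3,fy=3.3,interpolation=cv2.INTER_CUBIC); cv2.imwrite(f'pics/{n}7.png',np.clip(a*1.8,0,255).astype(np.uint8))
```

```text
[501.15532334 102.82831015 222.24915161] 12.020738717697938 [0.37737047 0.51570094 0.24194601]
```

View pics/side7.png

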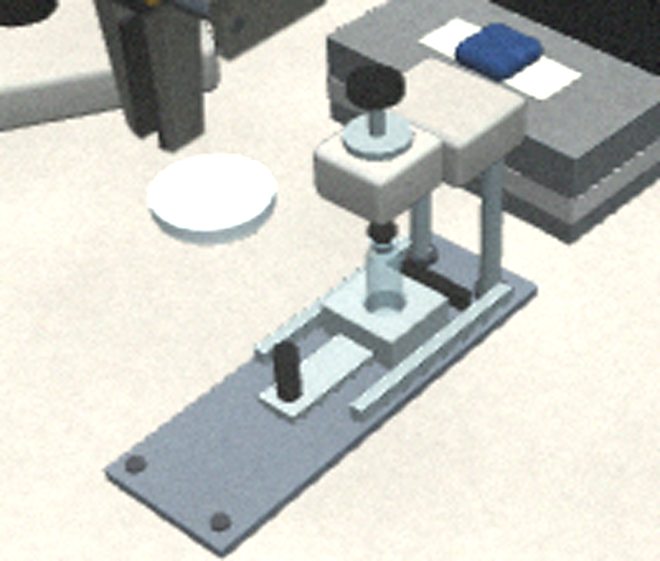

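View pics/top7.png

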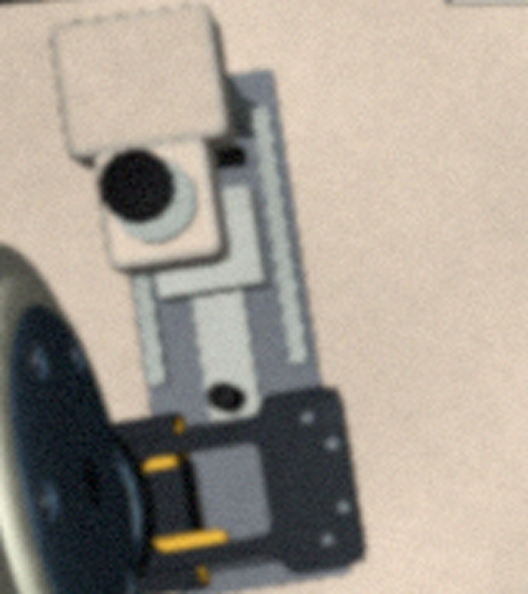

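Call:
drive_tool(targets=[[0,0,-0.3,0,0],[0,0,-0.7,0,0],[0,0,-1,0,0],[0,0,-1,0,0],[0,0,-0.6,0,0]], squeeze=15)

```text
clock: 14.85
eef_pos: [646.9, 125.8, 216.4]
orientation: [-0.056, -0.704, -0.055, 0.706]
force: [-0.3, -0.7, -0.9]
opening: 0.3
```

Call:
drive_tool(targets=[[0,0,-0.2,0,0],[0,0,0,0,0],[0,0,0,0,0]])

```text
clock: 15.15
eef_pos: [651.3, 126.6, 217.7]
orientation: [-0.056, -0.704, -0.055, 0.706]
force: [-0.3, 0.4, 0.1]
opening: 0.3
```

Run:
```python
from h import *
o=robot.get_obs();print(o['eef_pos'],o['opening'],o['force'])
go([652.8,124.8,210],[.156,-.988,0])
```

```text
[651.264934   126.58656922 217.65493467] 0.26120447993921925 [-0.2953352   0.39939153  0.1366981 ]
shift units [ 0.191  0.05  -0.031] mm [ 7.7  2.  -1.3]
yaw units 0.01 or -35.99
```

Call:
drive_tool(targets=[[0.15,0.05,-0.04,0,0],[0.1,0,0,0,0],[0,0,0,0,0]])

```text
clock: 15.45
eef_pos: [653.5, 124.8, 208.1]
orientation: [-0.056, -0.705, -0.055, 0.705]
force: [-0.2, 0.5, 0.6]
opening: 0.4
```

Run:
```python
from h import *
o=robot.get_obs();print(o['eef_pos'],o['opening'],o['force'])
im,d=robot.grab_frame('side')
a=cv2.resize(im[110:280,200:400],None,fx=3.3,fy=3.3,interpolation=cv2.INTER_CUBIC); cv2.imwrite('pics/side8.png',np.clip(a*1.8,0,255).astype(np.uint8))
```

```text
[653.48100785 124.81012931 208.12668833] 0.42901926980298954 [-0.17084445  0.49573238  0.59790699]
```

View pics/side8.png

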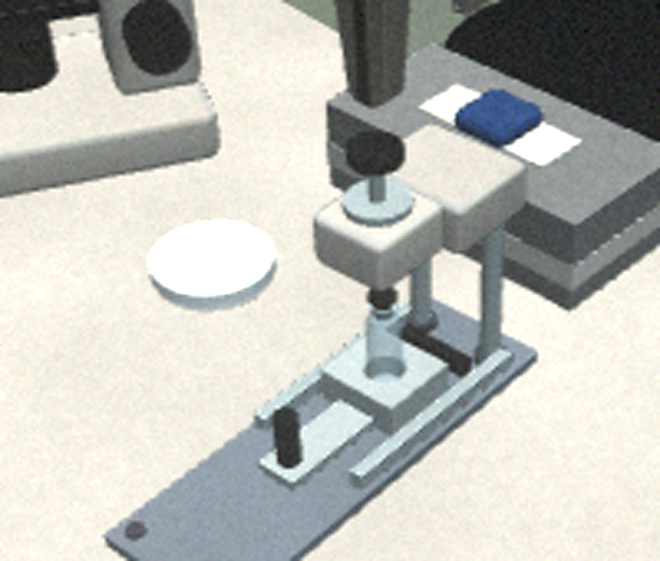

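Run:
```python
from h import *
o=robot.get_obs();print(o['eef_pos'])
for n in('side','top'):
    p=proj(n,o['eef_pos']); print(n,p, 'btn',proj(n,[652.8,124.8,200]))
im,d=robot.grab_frame('side'); S=pts('side',d)
for v in range(125,165,2): print(v,S[v,314].round(0),im[v,314])
```

```text
[653.79206274 124.92266921 208.5420117 ]
side [313.22205389 148.7837942 ] btn [313.02191268 152.97662274]
top [198.61184115 153.68969437] btn [200.05274372 155.47840067]
125 [647. 112. 265.] [40 40 42]
127 [648. 113. 260.] [36 35 37]
129 [647. 112. 257.] [38 41 39]
131 [647. 113. 253.] [36 40 39]
133 [647. 113. 249.] [38 42 42]
135 [648. 113. 245.] [42 42 42]
137 [648. 114. 240.] [43 44 44]
139 [648. 115. 236.] [40 43 41]
141 [647. 114. 233.] [41 41 41]
143 [809. 313.  74.] [89 90 88]
145 [804. 308.  72.] [90 92 89]
147 [798. 300.  74.] [87 89 85]
149 [794. 296.  71.] [40 41 36]
151 [661. 132. 198.] [29 30 29]
153 [655. 125. 199.] [27 26 28]
155 [651. 120. 199.] [29 29 26]
157 [646. 115. 199.] [27 30 30]
159 [644. 112. 197.] [28 26 28]
161 [644. 112. 192.] [29 30 30]
163 [651. 121. 181.] [54 53 46]
```

Run:
```python
from h import *
S=pts('side',np.load('side7.npy')); print('side7: TCP 501.2 102.8 222.2; finger lowest z in depth:')
m=(abs(S[...,0]-501)<40)&(abs(S[...,1]-103)<40)&(S[...,2]>150)
print(np.sort(S[...,2][m])[:20].round(0))
S=pts('side',np.load('side5.npy'))
m=(abs(S[...,0]-483)<30)&(abs(S[...,1]-98)<70)&(S[...,2]>75); print('side5 TCP z135:',np.sort(S[...,2][m])[:20].round(0))
im,d=robot.grab_frame('side'); S=pts('side',d)
m=(abs(S[...,0]-653)<25)&(abs(S[...,1]-125)<25)&(S[...,2]>203); print('now:',np.sort(S[...,2][m])[:20].round(0)); print(robot.get_obs()['eef_pos'])
q=np.argwhere(m); print(q.min(0),q.max(0)); 
for v in range(134,150): print(v,''.join('#' if m[v,u] else '.' for u in range(295,335)))
cv2.imwrite('pics/tip.png',np.clip(cv2.resize(im[110:170,285:345],None,fx=9,fy=9,interpolation=cv2.INTER_CUBIC)*2.,0,255).astype(np.uint8))
```

```text
side7: TCP 501.2 102.8 222.2; finger lowest z in depth:
[243. 244. 244. 244. 244. 245. 245. 245. 245. 245. 245. 246. 246. 246.
 246. 246. 246. 247. 247. 247.]
side5 TCP z135: [155. 156. 156. 157. 157. 157. 157. 158. 158. 158. 158. 158. 158. 158.
 158. 159. 159. 159. 159. 159.]
now: [230. 231. 231. 231. 231. 231. 232. 232. 232. 232. 232. 232. 233. 233.
 234. 234. 234. 234. 234. 234.]
[654.25458606 125.06098997 208.99641858]
[ 27 286] [141 330]
134 ..........##################............
135 ...........#################............
136 ...........#################............
137 ...........################.............
138 ............##############..............
139 .............###########................
140 ..............########..................
141 ................#####...................
142 ........................................
143 ........................................
144 ........................................
145 ........................................
146 ........................................
147 ........................................
148 ........................................
149 ........................................
```

View pics/tip.png

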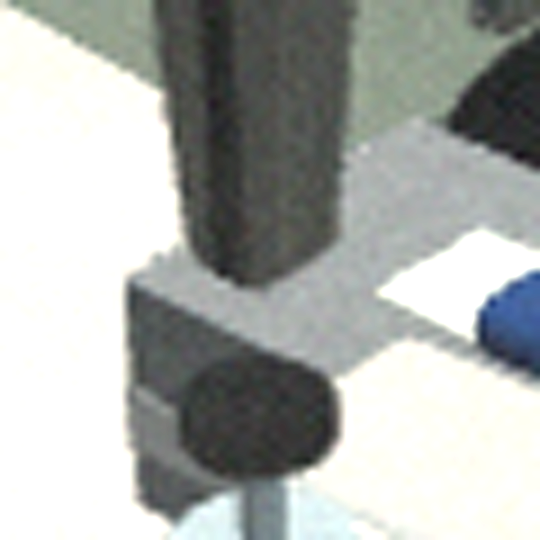

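Call:
drive_tool(targets=[[0.05,0,0.02,0,0],[0.05,0,0,0,0],[0.05,0,0,0,0],[0.05,0,0,0,0],[0,0,0,0,0]])

```text
clock: 16.1
eef_pos: [653.4, 124.9, 200.3]
orientation: [-0.056, -0.705, -0.055, 0.705]
force: [0.4, 0.3, 0.4]
opening: 0.6
```

Call:
drive_tool(targets=[[0.03,0,0,0,0],[0.03,0,0,0,0],[0,0,0,0,0]])

```text
clock: 16.4
eef_pos: [653.5, 124.9, 198.2]
orientation: [-0.055, -0.705, -0.055, 0.705]
force: [0.2, 0.5, 0.3]
opening: 0.4
```

Call:
drive_tool(targets=[[0.03,0,0,0,0],[0.03,0,0,0,0],[0.03,0,0,0,0],[0.03,0,0,0,0],[0,0,0,0,0]])

```text
clock: 16.9
eef_pos: [653.5, 124.9, 193.4]
orientation: [-0.056, -0.705, -0.055, 0.705]
force: [-0.8, -0.7, -0.6]
opening: 0.3
```

Run:
```python
from h import *
o=robot.get_obs();print(o['eef_pos'],o['force'])
im,d=robot.grab_frame('side'); cv2.imwrite('pics/tip2.png',np.clip(cv2.resize(im[110:170,285:345],None,fx=9,fy=9,interpolation=cv2.INTER_CUBIC)*2.,0,255).astype(np.uint8))
```

```text
[653.48502995 124.92000693 193.3548596 ] [-0.81576277 -0.67219949 -0.57808755]
```

View pics/tip2.png

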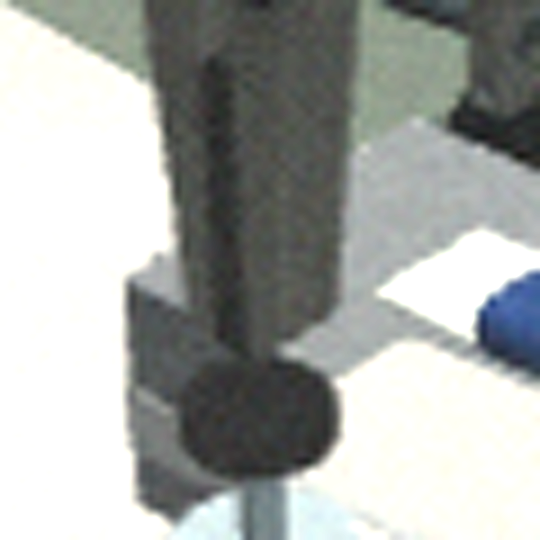

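Call:
drive_tool(targets=[[0.05,0,0,0,0],[0.05,0,0,0,0],[0.05,0,0,0,0],[0.03,0,0,0,0],[0,0,0,0,0]])

```text
clock: 17.45
eef_pos: [653.5, 124.9, 186.1]
orientation: [-0.055, -0.705, -0.055, 0.705]
force: [-0.3, 0.3, -0.3]
opening: 0.3
```

Call:
drive_tool(targets=[[0.03,0,0,0,0],[0.03,0,0,0,0],[0,0,0,0,0]])

```text
clock: 17.75
eef_pos: [653.5, 124.9, 183.8]
orientation: [-0.055, -0.705, -0.055, 0.705]
force: [-0.9, -0.3, -0.4]
opening: 0.0
```

Call:
drive_tool(targets=[[0.03,0,0,0,0],[0.03,0,0,0,0],[0,0,0,0,0]])

```text
clock: 18.05
eef_pos: [653.5, 124.9, 181.4]
orientation: [-0.055, -0.705, -0.055, 0.705]
force: [-0.7, 0.6, -0.2]
opening: 0.2
```

Call:
drive_tool(targets=[[0.03,0,0,0,0],[0.03,0,0,0,0],[0,0,0,0,0]])

```text
clock: 18.35
eef_pos: [653.5, 124.9, 178.9]
orientation: [-0.055, -0.705, -0.055, 0.705]
force: [-0.1, -0.3, -0.2]
opening: 0.3
```

Run:
```python
from h import *
o=robot.get_obs();print(o['eef_pos'],o['force'])
im,d=robot.grab_frame('side'); cv2.imwrite('pics/tip3.png',np.clip(cv2.resize(im[110:170,285:345],None,fx=9,fy=9,interpolation=cv2.INTER_CUBIC)*2.,0,255).astype(np.uint8))
```

```text
[653.49364867 124.9379246  178.94932865] [-0.12346643 -0.31961302 -0.17037052]
```

View pics/tip3.png

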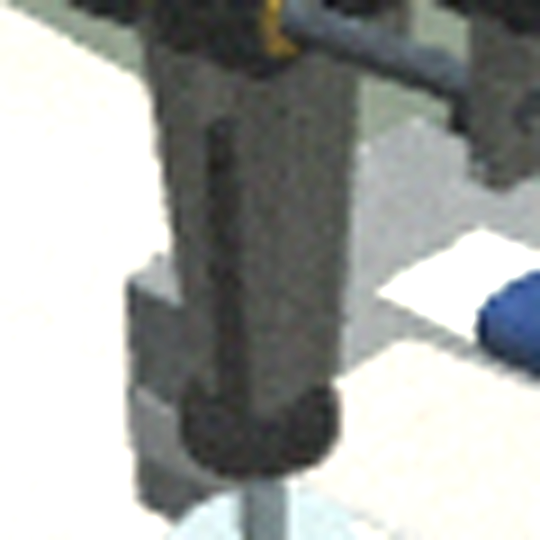

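Call:
drive_tool(targets=[[0.03,0,0,0,0],[0.02,0,0,0,0],[0,0,0,0,0]])

```text
clock: 18.7
eef_pos: [653.6, 124.9, 177.3]
orientation: [0.055, 0.705, 0.055, -0.705]
force: [-0.7, -0.7, 0.5]
opening: 0.2
```

Call:
drive_tool(targets=[[0.025,0,0,0,0],[0.02,0,0,0,0],[0,0,0,0,0]])

```text
clock: 19.0
eef_pos: [653.7, 124.9, 175.4]
orientation: [0.055, 0.705, 0.055, -0.705]
force: [-0.6, -0.9, 1.4]
opening: 0.4
```

Call:
drive_tool(targets=[[0.025,0,0,0,0],[0.025,0,0,0,0],[0,0,0,0,0]])

```text
clock: 19.3
eef_pos: [653.7, 125.0, 173.3]
orientation: [0.055, 0.705, 0.055, -0.705]
force: [-0.3, 0.5, 3.1]
opening: 0.1
```

Call:
drive_tool(targets=[[0.025,0,0,0,0],[0.025,0,0,0,0],[0,0,0,0,0]])

```text
clock: 19.6
eef_pos: [653.7, 124.9, 171.3]
orientation: [0.055, 0.705, 0.055, -0.705]
force: [-0.0, -0.0, 1.7]
opening: 0.7
```

Call:
drive_tool(targets=[[0.025,0,0,0,0],[0.02,0,0,0,0],[0,0,0,0,0]])

```text
clock: 19.9
eef_pos: [653.7, 124.9, 169.5]
orientation: [0.055, 0.705, 0.055, -0.705]
force: [-0.7, -0.7, 3.1]
opening: 0.3
```

Call:
drive_tool(targets=[[0.02,0,0,0,0],[0.02,0,0,0,0],[0,0,0,0,0]])

```text
clock: 20.2
eef_pos: [653.7, 124.9, 167.9]
orientation: [0.055, 0.705, 0.055, -0.705]
force: [0.7, -0.3, 3.4]
opening: 0.4
```

Call:
drive_tool(targets=[[0.02,0,0,0,0],[0.02,0,0,0,0],[0,0,0,0,0]])

```text
clock: 20.5
eef_pos: [653.7, 125.0, 167.1]
orientation: [0.055, 0.705, 0.055, -0.705]
force: [-2.2, -0.7, 8.2]
opening: 0.1
```

Call:
drive_tool(targets=[[0.02,0,0,0,0],[0.015,0,0,0,0],[0,0,0,0,0]])

```text
clock: 20.8
eef_pos: [653.7, 124.9, 165.8]
orientation: [0.055, 0.705, 0.055, -0.705]
force: [-2.0, -0.8, 8.2]
opening: 0.8
```

Call:
drive_tool(targets=[[0.015,0,0,0,0],[0.015,0,0,0,0],[0,0,0,0,0]])

```text
clock: 21.1
eef_pos: [653.7, 125.0, 164.6]
orientation: [0.055, 0.705, 0.055, -0.705]
force: [-2.3, 0.1, 8.6]
opening: 0.6
```

Call:
drive_tool(targets=[[0.015,0,0,0,0],[0,0,0,0,0]])

```text
clock: 21.3
eef_pos: [653.7, 125.0, 164.0]
orientation: [0.055, 0.705, 0.056, -0.705]
force: [-2.3, -0.6, 8.9]
opening: 0.1
```

Call:
drive_tool(targets=[[0.015,0,0,0,0],[0,0,0,0,0]])

```text
clock: 21.5
eef_pos: [653.7, 125.0, 163.5]
orientation: [0.055, 0.705, 0.056, -0.705]
force: [-3.0, -0.5, 9.0]
opening: 0.7
```

Call:
drive_tool(targets=[[0.012,0,0,0,0],[0,0,0,0,0]])

```text
clock: 21.7
eef_pos: [653.8, 125.0, 163.2]
orientation: [0.055, 0.705, 0.056, -0.705]
force: [-3.5, -0.6, 9.9]
opening: 0.2
```

Call:
drive_tool(targets=[[0.012,0,0,0,0],[0,0,0,0,0]])

```text
clock: 21.9
eef_pos: [653.7, 125.0, 163.1]
orientation: [0.055, 0.705, 0.056, -0.705]
force: [-4.4, -1.6, 13.3]
opening: 0.6
```

Call:
drive_tool(targets=[[0.005,0,0,0,0],[0,0,0,0,0]])

```text
clock: 22.1
eef_pos: [653.8, 125.0, 163.1]
orientation: [0.055, 0.705, 0.056, -0.705]
force: [-4.2, -1.0, 13.9]
opening: 0.3
```

Call:
drive_tool(targets=[[0.005,0,0,0,0],[0,0,0,0,0]])

```text
clock: 22.3
eef_pos: [653.8, 125.0, 163.1]
orientation: [0.055, 0.705, 0.056, -0.705]
force: [-4.7, -1.0, 15.8]
opening: 0.6
```

Call:
drive_tool(targets=[[0,0,0,0,0],[0,0,0,0,0],[0,0,0,0,0],[0,0,0,0,0],[0,0,0,0,0]])

```text
clock: 22.8
eef_pos: [653.8, 125.0, 163.1]
orientation: [0.055, 0.705, 0.056, -0.705]
force: [-4.6, -1.1, 16.0]
opening: 0.4
```

Call:
drive_tool(targets=[[0,0,0,0,0],[0,0,0,0,0],[0,0,0,0,0],[0,0,0,0,0],[0,0,0,0,0]])

```text
clock: 23.3
eef_pos: [653.8, 125.0, 163.1]
orientation: [0.055, 0.705, 0.056, -0.705]
force: [-5.4, -1.7, 15.0]
opening: 0.3
```

Call:
drive_tool(targets=[[-0.015,0,0,0,0],[-0.02,0,0,0,0],[-0.025,0,0,0,0],[-0.03,0,0,0,0],[-0.03,0,0,0,0]])

```text
clock: 23.8
eef_pos: [653.6, 125.0, 166.0]
orientation: [-0.055, -0.705, -0.055, 0.705]
force: [-0.6, 0.5, 2.1]
opening: 0.4
```

Call:
drive_tool(targets=[[-0.03,0,0,0,0],[-0.03,0,0,0,0],[-0.03,0,0,0,0],[-0.03,0,0,0,0],[-0.03,0,0,0,0]])

```text
clock: 24.3
eef_pos: [653.6, 125.0, 172.1]
orientation: [0.055, 0.705, 0.055, -0.705]
force: [0.6, 0.3, 2.2]
opening: 0.5
```

Call:
drive_tool(targets=[[-0.03,0,0,0,0],[-0.03,0,0,0,0],[-0.03,0,0,0,0],[-0.03,0,0,0,0],[-0.03,0,0,0,0]])

```text
clock: 24.8
eef_pos: [653.4, 124.9, 178.0]
orientation: [-0.056, -0.705, -0.055, 0.705]
force: [0.0, -0.3, -0.1]
opening: 0.3
```

Call:
drive_tool(targets=[[-0.03,0,0,0,0],[-0.05,0,0,0,0],[-0.1,0,0,0,0],[-0.2,0,0,0,0],[-0.5,0,0,0,0]])

```text
clock: 25.3
eef_pos: [652.6, 124.7, 212.4]
orientation: [-0.056, -0.704, -0.055, 0.706]
force: [-1.1, -0.3, 0.4]
opening: 0.7
```

Now I'll back the arm away clear of the press and check.

Call:
drive_tool(targets=[[-0.5,0,0,0,0],[-0.3,0.6,0.5,0,0],[0,1,0.5,0,0],[0,1,0.5,0,0],[0,1,0.5,0,0]])

```text
clock: 25.8
eef_pos: [596.7, -31.1, 246.2]
orientation: [0.056, 0.705, 0.056, -0.705]
force: [0.6, -0.5, 0.0]
opening: 0.2
```

Call:
drive_tool(targets=[[0,0.9,0.5,0,0],[0,0.9,0.5,0,0],[0,0.6,0.3,0,0],[0,0,0,0,0],[0,0,0,0,0]])

```text
clock: 26.3
eef_pos: [560.9, -133.0, 245.8]
orientation: [0.055, 0.705, 0.055, -0.705]
force: [-0.5, 0.7, -1.0]
opening: 0.3
```

Run:
```python
from h import *
o=robot.get_obs();print(o['eef_pos'],o['force'])
for n in('side','top'):
    im,d=robot.grab_frame(n); np.save(n+'9i.npy',im);np.save(n+'9.npy',d); cv2.imwrite(f'pics/{n}9.png',np.clip(im*1.6,0,255).astype(np.uint8))
    if n=='side':
        cv2.imwrite('pics/end.png',np.clip(cv2.resize(im[140:260,260:380],None,fx=4.8,fy=4.8,interpolation=cv2.INTER_CUBIC)*1.7,0,255).astype(np.uint8))
    W=pts(n,d)
    for nm,c in(('jar',(485,-156,42)),('wide',(469,-246,70)),('btn',(653,124.5,200))):
        u,v=proj(n,c).round().astype(int); print(n,nm,W[v,u].round(1))
```

```text
[ 560.94526567 -132.9830086   245.81994926] [-0.47517205  0.69829329 -1.04898067]
side jar [ 485.3 -156.4   42.2]
side wide [ 469.  -245.2   69.8]
side btn [655.3 127.9 197.4]
top jar [506.5 -68.4 699.9]
top wide [ 469.  -246.1   68.6]
top btn [653.6 124.9 199.7]
```

View pics/side9.png

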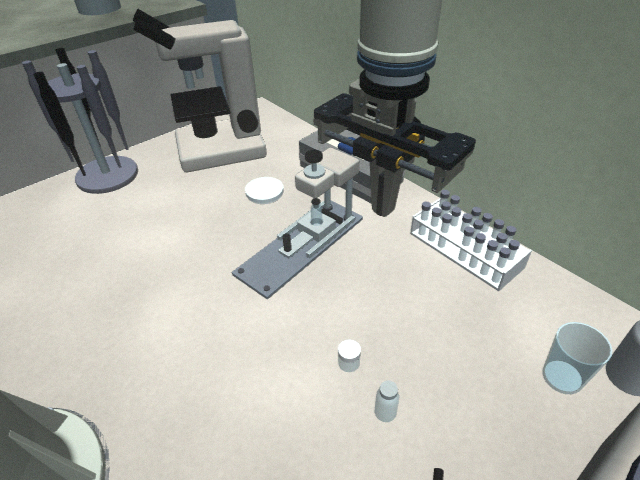

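View pics/end.png

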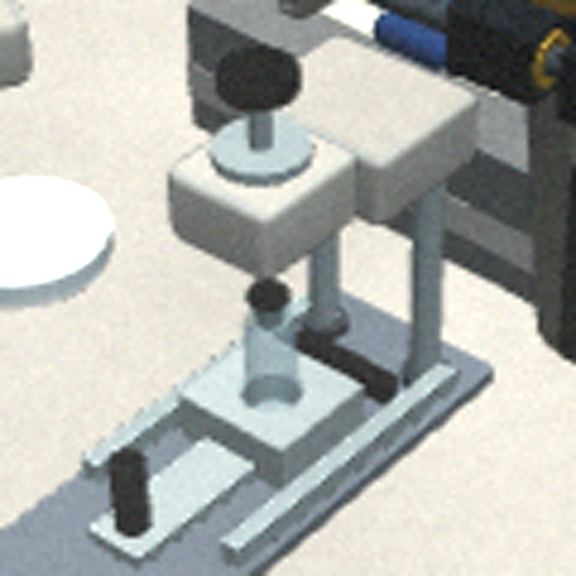

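The end view shows the vial upright under the plunger with its stopper down on the rim. The button is up at about 200 mm, and the handle is still at column 287, where it was after the push. The jar and wide vial have not moved. I'll hand the job in.

```bash
python3 -c "
from plant import robot
print(robot.close_job())"
```

```text
the job is handed in; nothing more can be done
None
```

The job is done and handed in at about 26.5 s on the robot's clock; no verdict was given.

**What I did**
- **Vial:** I stood the slim vial in the socket, lowering it until it met the floor at about 9 N.
- **Slide:** I took the slide by its handle and pushed it in about 75 mm to its end stop, where the force rose to 11 N without further travel.
- **Press:** The stopper slid in at about 8 to 9 N, then the plunger came up hard. I held it at 15 to 16 N for just over a second. I then let the button rise at about 12 mm/s under the fingers.

**Last checks**
- **Vial and stopper:** The side view shows the vial upright in the press with the stopper down.
- **Press:** The button reads about 200 mm high, so it is fully up. The handle is at the same image position as right after the push.
- **Jar and wide vial:** Both measure within about 1 mm of where they started. The jar could only be checked in the side view because the arm hid it from the top camera.

**What disagreed**
- **Fingertips:** They appeared about 20 mm higher than the reported tool position, and first contact with the button came at a reported height of about 177 mm instead of 200. I went by force there.
- **Handle and socket:** They sat 1 to 3 mm further to the left (+y) than the cameras showed. I corrected this by feel, after a brief 16 N sideways load on the handle.
- **Grip opening:** It read about 22.5 mm on the 24 mm vial and 15 mm on the 16 mm handle post.

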